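# Shut the draught shield and tare the loaded balance

## Robot

A 6-joint arm with a two-finger parallel gripper is mounted at the origin on the work surface. World frame = base frame: x ahead of the robot, y to its left, z up, the work surface at z = 0. Lengths are in mm, angles in rad, forces in N, time in s.
With the tool pointing down it reaches from about 350 to 850 mm from the base axis. Payload 8.1 kg.
Tool frame: the origin (TCP) lies at the very end of the fingers, on their centre line; the grasp point (between the pads) lies behind it (arm.pinch_z is the z of the grasp point in the tool frame, in mm); z points along the fingers, y is the direction in which the jaws open and shut (so a half turn about z gives the same grasp; the last joint's range is limited). The gripper opens to 85 mm and grips with 20 to 120 N. Pads are 22 mm wide; open, the fingers measure 114 mm over their backs; the gripper's body (76 mm by 85 mm) begins 54 mm behind the grasp point. The pads swing forward as they close: fully open they stand 13 mm farther back than shut.
Start: joints at [1.232, 0.13, 1.488, -0, 1.523, -0.085], TCP at [150.628, 580.79, 231.292] pointing down, gripper open.
Joint ranges: [-2.96, 2.96], [-0.89, 2.26], [0.02, 2.5], [-1.34, 4.48], [0, 2.73], [-2.66, 2.66]. Speed limits (rad/s): [2.39, 2.39, 2.79, 3.14, 3.14, 3.14].

## Interface

Orientations are given as a unit quaternion [x, y, z, w].
In Python, from plant import arm gives the robot as it stands.
- The arm moves only by the tool drive_tool, never from a script. Its argument "targets" is a list of rows, each an object with "fingers": the opening, from 0 (shut) to 1 (fully open); "travel": the shift along the tool's x, y, z in m, a list of three; "turn": the turn, a rotation vector about the tool's x, y, z in rad, a list of three. A call has 1 to 12 rows; each row shifts and turns the commanded pose from where the row before left it, along the tool's axes as they then stand; what a row does not reach is not made up. A row lasts 1/12 s, in which the tool goes at most 41.7 mm and 7.16 degrees, less where a joint would pass 70% of its speed; a pose out of reach is approached as far as the arm can. A call is refused whole if a number of a shift passes 0.0417 or a number of a turn 0.125, either way. A call with a gripper value outside its range is refused whole. The fingers move at their own pace and stop on an object; "squeeze" is the grip in N (left out, the last holds). Time passes only in rows, so rows that do not move let the fingers close. It gives the time, the measured TCP pose, the force and the opening at its end, in the units of the state.
- arm.observe(): the state, without advancing time (a new reading comes with each control period).
- arm.snapshot(name): name is "scene" or "side" or "wrist"; returns the picture (420x560x3 uint8, red, green, blue); there is no depth.
- arm.get_calibration(name): a dict with "mtx" (3x3 intrinsics, pixels), "T" (4x4, takes a point from camera to world coordinates); the wrist camera has in their place "mount" (4x4, takes a point from camera to tool coordinates, whose origin is the TCP and whose axes are the flange's). Camera axes: x right, y down, z forward; pixel columns grow to the right and rows downward; lengths in mm; the calibration is good to about 2 mm. A picture is of the moment at which its call begins: read the wrist's pose just before it. get_calibration takes no time and is no camera call.
- arm.hand_in(): hands the job in, once; it reports no verdict.
The state is a dict: "time_s": time; "joint_pos": joint angles; "qvel": joint speeds; "tau": joint torques, N m; "tcp_pos": TCP position; "eef_rot": TCP orientation; "contact_force": force on the tool from outside, world axes, zero at the start; "torque": the same for the moment, N m; "gripper_width": finger opening in mm.
Only numpy, scipy, OpenCV 4.12 (cv2) and the standard library are available. Lean on these libraries where they do the work, as an engineer would, in place of code of your own. Each camera call takes 0.05 s, during which the arm holds its last target. There are 200 camera calls.

## Task

Two equal balances stand on the bench; tare the one that has the crucible on its pan: first push the sliding lid of its draught shield fully shut by its ridge, then press its tare key, the wide bar in the middle of the keypad, all the way down for a moment and let it come back up. Push and press gently with the fingertips, do not grip anything, and leave the round keys, the crucible, the other balance and everything else on the bench alone.

Things in the scene. Friction and masses are not known exactly. Their poses are not given: they have to be found in the camera images.
- balance_loaded: The balance to use: the one with the crucible on its pan. White box fixed on the bench, 300 mm deep (x) by 190 mm wide (y) by 45 mm high; origin at the centre of its underside, x points from the keypad end (near the robot) to its back, y to its left. Front deck (x -150 to -50 mm, 45 mm high): flat dark display, and three grey keys in a row along y at x -105 mm: wide tare bar between two round ones
- pan_loaded (a point): Centre of the top of its round steel pan, 90 mm across, at x +20 mm of the balance, 50 mm above the bench. Round it stands a clear draught shield with 4 mm walls, x -50 to +130 mm of the balance and 178 mm wide, its rim 90 mm above the bench, with a clear lid that slides along x on the rim
- balance_empty: The second balance, of the very same build and axes, with nothing on its pan; to be left alone
- ridge_loaded (a point): Centre of the top of the aluminium push ridge on the loaded balance's lid: 12 mm thick (balance x), 110 mm long (balance y), standing 18 mm above the lid's 4 mm clear plate; its top is 112 mm above the bench. The plate reaches from 12 mm in front of the ridge's centre to 168 mm behind it. Moves with the lid; axes as the balance's
- lid_loaded (a joint): How far the loaded balance's lid is open, in m: 0 is fully shut (at a rubber stop that gives some 3 mm under 10 N, ridge centre at x -38 mm of the balance), 0.10 is its farthest. It slides along the balance's x; shut is towards the keypad and the robot. It needs about 1.5 N and stays where it is left
- tare_top_loaded (a point): Centre of the top of the tare key of the loaded balance: the wide grey bar, 16 mm (balance x) by 36 mm (balance y), its top 56 mm above the bench at rest. Goes down with the key; axes as the balance's
- tare_loaded (a joint): How far that tare key is pressed, in m: 0 at rest, 0.006 fully down. Springy: 1.7 N to start, 5 N at the bottom, where a stop with a little give (2 mm at 8 N more) ends it; comes back by itself
- left_key_loaded (a joint): Small round grey key (18 mm across, top 56 mm above the bench) of the loaded balance, 60 mm to the left (+y of the balance) of its tare bar: travel in m, 0 at rest, 0.006 down. Leave alone
- right_key_loaded (a joint): The same kind of round key, 60 mm to the right (-y of the balance) of the tare bar. Leave alone
- lid_empty (a joint): Opening of the empty balance's lid, in m. Leave as it is
- tare_empty (a joint): Travel of the empty balance's tare bar, in m. Leave alone
- left_key_empty (a joint): Travel of the empty balance's left round key, in m. Leave alone
- right_key_empty (a joint): Travel of the empty balance's right round key, in m. Leave alone
- crucible: Fireclay crucible, an open cup 44 mm across and 32 mm high, standing on the pan of the loaded balance; origin at the centre of its underside. It is the sample: it stays where it stands
- flask: Conical glass flask, 76 mm across the foot, 108 mm high, on the bench at the left; origin under its centre
- jar: Amber glass jar with black cap, 60 mm across, 85 mm high, on the bench at the right; origin under its centre
- beaker: Glass beaker, 66 mm across, 80 mm high, on the bench at the right; origin under its centre
- vial: Small capped vial, 24 mm across, 45 mm high, on the bench at the right; origin under its centre
- weight_big: Steel calibration weight, 26 mm across, 36 mm high, standing on the front deck of the empty balance, right, close to its shield; origin under its centre
- weight_small: Steel calibration weight, 20 mm across, 27 mm high, standing on the front deck of the loaded balance, left, close to its shield (about x -72, y +71 mm of the balance); origin under its centre
- spatula: Steel spatula, 160 mm long, lying flat on the bench at the left
- ridge_empty (a point): Centre of the top of the push ridge on the empty balance's lid, built like the other. Leave as it is

How it is judged (in metres and radians):
On the way, in this order (a step that is already met when the one before it is completed fails the run):
1. the lid of the loaded balance is fully shut (value of joint lid_loaded below 0.004 m), for 0.2 s.
2. the tare bar of the loaded balance is pressed down while the lid is shut (value of joint tare_loaded above 0.0045 m and value of joint lid_loaded below 0.004 m), for 0.1 s.
At the end, for the whole second after the job is handed in: The loaded balance's lid is within 4 mm of shut, its tare key is up again (within 1 mm) and so are its round keys; the crucible stands upright and at rest within 8 mm of where it was on the pan; the empty balance's lid is within 3 mm of where it was, and the other things on the bench within 15 mm (value of joint lid_loaded below 0.004 m and value of joint each of tare_loaded, left_key_loaded, right_key_loaded below 0.001 m and distance of ridge_empty from where it was at the start of the episode below 0.003 m and distance of crucible from where it was at the start of the episode below 0.008 m and angle between crucible's own z axis and vertical below 0.1 rad and linear speed of crucible below 0.02 m/s and distance of each of flask, jar, beaker, vial, weight_big, weight_small, spatula from where it was at the start of the episode below 0.015 m); the robot touches nothing.
It fails at once if the tare bar is pressed (over 3 mm) while the lid is not yet shut, or a round key of the loaded balance is pressed (over 2 mm) ((value of joint tare_loaded above 0.003 m and value of joint lid_loaded above 0.006 m) or value of joint any of left_key_loaded, right_key_loaded above 0.002 m).
It fails at once if the other balance is touched (over 1 N) or one of its keys pressed (contact force between any of the fingers, the arm and balance_empty above 1 N or value of joint any of tare_empty, left_key_empty, right_key_empty above 0.002 m).
It fails at once if the loaded balance, its lid or keys are pushed, squeezed or struck with over 25 N (contact force between any of the fingers, the arm and balance_loaded above 25 N).
It fails at once if the crucible is touched by the robot, shifted over 8 mm, tipped or lifted (contact force between any of the fingers, the arm and crucible above 0.3 N or distance of crucible from where it was at the start of the episode above 0.008 m or angle between crucible's own z axis and vertical above 0.1 rad).
It fails at once if another thing on the bench is shifted over 15 mm or lifted (distance of any of flask, jar, beaker, vial, weight_big, weight_small, spatula from where it was at the start of the episode above 0.015 m).
It also fails if it takes over 48 s, if anything falls off the work surface, if the arm or the gripper's body presses on something with over 40 N, if the wrist force passes 120 N, or if a joint passes its speed limit or range.

## Working session

There is one attempt and no reset: what is moved stays moved. The work goes in short steps, Python scripts to look and compute and a tool call to move; the robot and the scene stay as the last step left them, time stands still between calls to the robot, and variables do not carry over. Pictures are saved under pics/ and viewed, about 8 in all and at most 12, crops included, and the job is handed in when it is done.

Besides the shell and the picture viewer there is one more tool, called after "Emit:" by a JSON object that holds its "fn" and its "kwargs". drive_tool: Moves the arm, as the interface text tells. Its arguments: {"type":"object","properties":{"targets":{"type":"array","items":{"type":"object","properties":{"fingers":{"type":"number"},"travel":{"type":"array","items":{"type":"number"}},"turn":{"type":"array","items":{"type":"number"}}}}},"squeeze":{"type":"number"}},"required":["targets"]}

```bash
mkdir -p pics; python3 - <<'E'
from plant import arm
import cv2,numpy as np
for n in("scene","side"):
    cv2.imwrite(f"pics/{n}0.png",cv2.cvtColor(arm.snapshot(n),cv2.COLOR_RGB2BGR))
    c=arm.get_calibration(n);print(n,np.round(c["mtx"],1).tolist(),np.round(c["T"],3).tolist())
print(np.round(arm.get_calibration("wrist")["mount"],3).tolist(),arm.pinch_z)
print(arm.observe())
E
```

```text
scene [[409.3, 0.0, 283.2], [0.0, 409.3, 206.9], [0.0, 0.0, 1.0]] [[0.481, 0.695, -0.535, 1231.562], [0.877, -0.381, 0.293, -365.736], [-0.0, -0.61, -0.792, 1103.617], [0.0, 0.0, 0.0, 1.0]]
side [[398.7, 0.0, 274.1], [0.0, 398.7, 204.9], [0.0, 0.0, 1.0]] [[0.914, -0.219, 0.342, 199.714], [-0.406, -0.468, 0.785, -766.193], [-0.012, -0.856, -0.517, 602.969], [0.0, 0.0, 0.0, 1.0]]
[[-0.0, -0.963, -0.271, 69.88], [1.0, -0.001, 0.001, -0.214], [-0.001, -0.271, 0.963, -143.343], [0.0, 0.0, 0.0, 1.0]] -18.700000000000003
{'time_s': 0.1, 'joint_pos': array([ 1.23160723e+00,  1.31098576e-01,  1.48919404e+00, -9.32892702e-06,
        1.52303295e+00, -8.54063928e-02]), 'qvel': array([-0.00190828, -0.00077307, -0.00294492, -0.00029273,  0.00033155,
        0.00036266]), 'tau': array([ 8.13306269e-04, -5.70954072e+01, -5.01940978e+01, -2.04888802e-04,
        8.15370935e-03,  8.13883889e-05]), 'tcp_pos': array([150.4529431 , 580.29575855, 230.32863467]), 'eef_rot': array([ 1.26550831e-01,  9.91959745e-01, -8.47983553e-04, -1.78013308e-04]), 'contact_force': array([ 0.48150866,  0.69833961, -0.11490989]), 'torque': array([-0.00410403, -0.00069622,  0.04125624]), 'gripper_width': 85.67059653720058}
```

View pics/scene0.png

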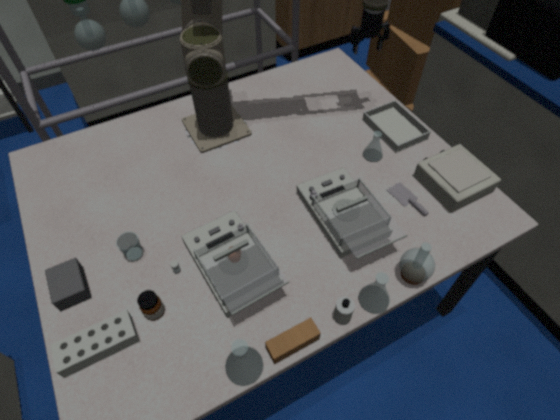

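View pics/side0.png

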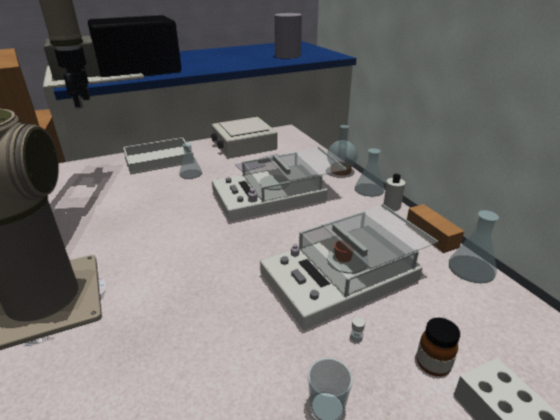

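The loaded balance, with the brown crucible, is the right-hand one: around (235,262) in scene and (340,262) in side. I'll enlarge both.

```bash
python3 - <<'E'
import cv2
a=cv2.imread("pics/scene0.png")[205:315,175:295];b=cv2.imread("pics/side0.png")[205:325,255:445]
cv2.imwrite("pics/a.png",cv2.resize(a,None,fx=5,fy=5,interpolation=2));cv2.imwrite("pics/b.png",cv2.resize(b,None,fx=4,fy=4,interpolation=2))
E
```

```text
(no output)
```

View pics/a.png

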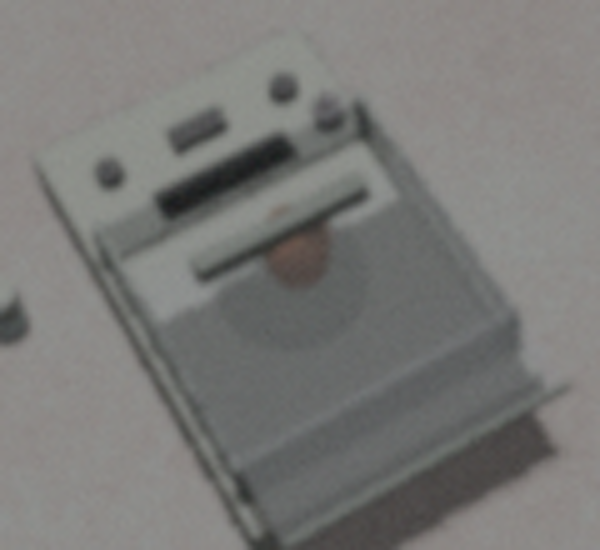

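View pics/b.png

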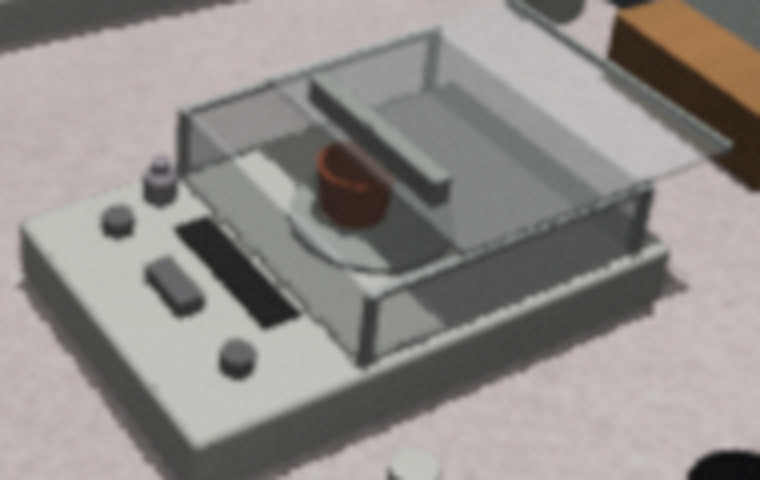

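```bash
cat > fit.py <<'E'
from plant import arm
import numpy as np
from scipy.optimize import least_squares
# (balance x,y,z, on lid?, crop px)
P={"scene":(175,205,5,[(-105,60,56,0,284,82),(-105,0,56,0,197,127),(-105,-60,56,0,109,169),(-38,0,112,1,281,223),(-150,95,45,0,302,34),(-150,-95,45,0,38,160)]),
"side":(255,205,4,[(-105,60,56,0,118,216),(-105,0,56,0,174,281),(-105,-60,56,0,238,353),(-38,0,112,1,379,135),(-150,95,45,0,23,229),(-150,-95,45,0,195,446),(-50,-89,90,0,369,293),(-50,89,90,0,184,113)])}
def res(p,names=("scene","side")):
    x,y,a,o=p;r=[]
    for n in names:
        u0,v0,s,L=P[n];c=arm.get_calibration(n);W=np.linalg.inv(c["T"])
        for bx,by,z,l,u,v in L:
            bx=bx+l*o;q=[x+bx*np.cos(a)-by*np.sin(a),y+bx*np.sin(a)+by*np.cos(a),z,1]
            h=c["mtx"]@(W@q)[:3];h=h[:2]/h[2]
            r+=[h[0]-((u+.5)/s-.5+u0),h[1]-((v+.5)/s-.5+v0)]
    return np.array(r)
for nm in(("scene","side"),("scene",),("side",)):
    f=least_squares(lambda p:res(p,nm),[600,-100,0,50],x_scale=[10,10,.1,10],loss="soft_l1");p=f.x
    print(np.round(p,3),np.round(res(p,nm).reshape(-1,2),1).tolist())
    for bx in(-105,-38+p[3],-38):print(bx,np.round([p[0]+bx*np.cos(p[2]),p[1]+bx*np.sin(p[2])],1))
E
python3 fit.py
```

```text
[ 6.00710e+02 -2.03001e+02  5.50000e-02  5.55730e+01] [[-0.5, -0.4], [-0.3, -1.1], [-0.5, -1.0], [-0.8, -1.3], [-0.6, -3.0], [-2.1, -2.5], [0.9, -0.9], [0.8, -0.9], [0.3, -0.8], [0.5, -2.9], [-0.7, -3.0], [0.2, 0.2], [1.1, 0.9], [-0.1, -1.6]]
-105 [ 495.9 -208.8]
17.572697489596436 [ 618.3 -202. ]
-38 [ 562.8 -205.1]
[ 6.06740e+02 -2.02542e+02  6.20000e-02  5.44030e+01] [[0.2, 0.9], [0.4, 0.3], [0.2, 0.6], [0.1, -0.1], [-0.0, -1.8], [-1.5, -0.9]]
-105 [ 501.9 -209.1]
16.403345586260812 [ 623.1 -201.5]
-38 [ 568.8 -204.9]
[ 5.98906e+02 -2.05308e+02  5.20000e-02  5.37470e+01] [[0.6, -0.1], [0.5, -0.1], [-0.1, 0.2], [-0.3, -1.9], [-1.1, -2.3], [-0.3, 1.3], [0.8, 1.9], [-0.3, -0.9]]
-105 [ 494.1 -210.8]
15.747448596614035 [ 614.6 -204.5]
-38 [ 561.  -207.3]
```

Emit:
{"fn": "drive_tool", "kwargs": {"targets": [{"fingers":0,"turn":[0,0,-0.1027]},{"fingers":0,"turn":[0,0,-0.1027]},{"fingers":0,"turn":[0,0,-0.1027]},{"fingers":0,"travel":[-0.0144,-0.0336,-0.00125]},{"fingers":0,"travel":[-0.0144,-0.0336,-0.00125]},{"fingers":0,"travel":[-0.0144,-0.0336,-0.00125]},{"fingers":0,"travel":[-0.0144,-0.0336,-0.00125]},{"fingers":0,"travel":[-0.0144,-0.0336,-0.00125]},{"fingers":0,"travel":[-0.0144,-0.0336,-0.00125]},{"fingers":0,"travel":[-0.0144,-0.0336,-0.00125]},{"fingers":0,"travel":[-0.0144,-0.0336,-0.00125]},{"fingers":0,"travel":[-0.0144,-0.0336,-0.00125]}]}}

```text
invalid input at $.targets[0]: expected keys fingers, travel, turn
```

Emit:
{"fn": "drive_tool", "kwargs": {"targets": [{"fingers":0,"travel":[-0.0144,-0.0336,-0.00125]},{"fingers":0,"travel":[-0.0144,-0.0336,-0.00125]},{"fingers":0,"travel":[-0.0144,-0.0336,-0.00125]},{"fingers":0,"travel":[-0.0144,-0.0336,-0.00125]},{"fingers":0,"travel":[-0.0144,-0.0336,-0.00125]},{"fingers":0,"travel":[-0.0144,-0.0336,-0.00125]},{"fingers":0,"travel":[-0.0144,-0.0336,-0.00125]},{"fingers":0,"travel":[-0.0144,-0.0336,-0.00125]},{"fingers":0,"travel":[-0.0144,-0.0336,-0.00125]},{"fingers":0,"travel":[-0.0144,-0.0336,-0.00125]},{"fingers":0,"travel":[-0.0144,-0.0336,-0.00125]},{"fingers":0,"travel":[-0.0144,-0.0336,-0.00125]}]}}

```text
invalid input at $.targets[0]: expected keys fingers, travel, turn
```

Emit:
{"fn": "drive_tool", "kwargs": {"targets": [{"fingers":0,"travel":[-0.0144,-0.0336,-0.00125]},{"fingers":0,"travel":[-0.0144,-0.0336,-0.00125]},{"fingers":0,"travel":[-0.0144,-0.0336,-0.00125]},{"fingers":0},{"fingers":0},{"fingers":0}]}}

```text
invalid input at $.targets[0]: expected keys fingers, travel, turn
```

```bash
python3 - <<'E'
from plant import arm
import cv2,numpy as np,pickle
s=arm.observe();im=arm.snapshot("wrist")
pickle.dump(s,open("w0.pkl","wb"))
cv2.imwrite("pics/w0.png",cv2.cvtColor(im,cv2.COLOR_RGB2BGR));print(s)
cv2.imwrite("pics/w0s.png",cv2.resize(cv2.imread("pics/w0.png"),(784,588),interpolation=2))
print(arm.get_calibration("wrist"))
E
```

```text
{'time_s': 0.1, 'joint_pos': array([ 1.23160723e+00,  1.31098576e-01,  1.48919404e+00, -9.32892702e-06,
        1.52303295e+00, -8.54063928e-02]), 'qvel': array([-0.00190828, -0.00077307, -0.00294492, -0.00029273,  0.00033155,
        0.00036266]), 'tau': array([ 8.13306269e-04, -5.70954072e+01, -5.01940978e+01, -2.04888802e-04,
        8.15370935e-03,  8.13883889e-05]), 'tcp_pos': array([150.4529431 , 580.29575855, 230.32863467]), 'eef_rot': array([ 1.26550831e-01,  9.91959745e-01, -8.47983553e-04, -1.78013308e-04]), 'contact_force': array([ 0.48150866,  0.69833961, -0.11490989]), 'torque': array([-0.00410403, -0.00069622,  0.04125624]), 'gripper_width': 85.67059653720058}
{'mtx': array([[334.38786542,   0.        , 278.15882503],
       [  0.        , 334.38786542, 206.1239668 ],
       [  0.        ,   0.        ,   1.        ]]), 'mount': array([[-4.11089651e-04, -9.62671652e-01, -2.70671612e-01,
         6.98802068e+01],
       [ 9.99999272e-01, -7.02784532e-04,  9.80750780e-04,
        -2.13950348e-01],
       [-1.13436480e-03, -2.70671012e-01,  9.62671240e-01,
        -1.43342747e+02],
       [ 0.00000000e+00,  0.00000000e+00,  0.00000000e+00,
         1.00000000e+00]])}
```

View pics/w0s.png

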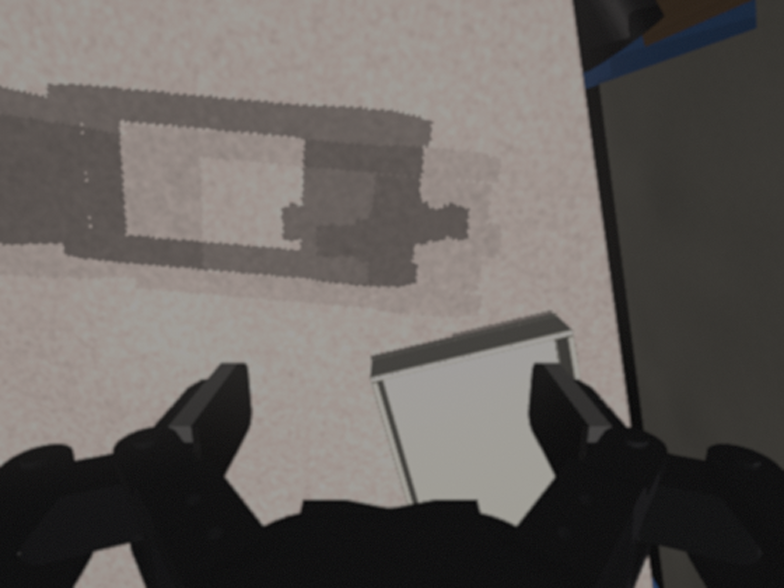

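That wrist picture is still of the start pose, because every row needs all three keys. I'll send the moves again in full.

Emit:
{"fn": "drive_tool", "kwargs": {"targets": [{"fingers":0,"travel":[0,0,0],"turn":[0,0,-0.1027]},{"fingers":0,"travel":[0,0,0],"turn":[0,0,-0.1027]},{"fingers":0,"travel":[0,0,0],"turn":[0,0,-0.1027]},{"fingers":0,"travel":[-0.0144,-0.0336,-0.00125],"turn":[0,0,0]},{"fingers":0,"travel":[-0.0144,-0.0336,-0.00125],"turn":[0,0,0]},{"fingers":0,"travel":[-0.0144,-0.0336,-0.00125],"turn":[0,0,0]},{"fingers":0,"travel":[-0.0144,-0.0336,-0.00125],"turn":[0,0,0]},{"fingers":0,"travel":[-0.0144,-0.0336,-0.00125],"turn":[0,0,0]},{"fingers":0,"travel":[-0.0144,-0.0336,-0.00125],"turn":[0,0,0]},{"fingers":0,"travel":[-0.0144,-0.0336,-0.00125],"turn":[0,0,0]},{"fingers":0,"travel":[-0.0144,-0.0336,-0.00125],"turn":[0,0,0]},{"fingers":0,"travel":[-0.0144,-0.0336,-0.00125],"turn":[0,0,0]}]}}

```text
time_s: 1.15
tcp_pos: [296.6, 284.2, 242.4]
eef_rot: [-0.027, 1.0, 0.0, 0.0]
contact_force: [0.7, 0.8, -0.5]
gripper_width: -0.3
```

Emit:
{"fn": "drive_tool", "kwargs": {"targets": [{"fingers":0,"travel":[-0.0144,-0.0336,-0.00125],"turn":[0,0,0]},{"fingers":0,"travel":[-0.0144,-0.0336,-0.00125],"turn":[0,0,0]},{"fingers":0,"travel":[-0.0144,-0.0336,-0.00125],"turn":[0,0,0]},{"fingers":0,"travel":[-0.0144,-0.0336,-0.00125],"turn":[0,0,0]},{"fingers":0,"travel":[-0.0144,-0.0336,-0.00125],"turn":[0,0,0]},{"fingers":0,"travel":[-0.0144,-0.0336,-0.00125],"turn":[0,0,0]},{"fingers":0,"travel":[-0.0144,-0.0336,-0.00125],"turn":[0,0,0]},{"fingers":0,"travel":[-0.0144,-0.0336,-0.00125],"turn":[0,0,0]},{"fingers":0,"travel":[-0.0144,-0.0336,-0.00125],"turn":[0,0,0]},{"fingers":0,"travel":[-0.0144,-0.0336,-0.00125],"turn":[0,0,0]},{"fingers":0,"travel":[-0.0144,-0.0336,-0.00125],"turn":[0,0,0]},{"fingers":0,"travel":[-0.0144,-0.0336,-0.00125],"turn":[0,0,0]}]}}

```text
time_s: 2.15
tcp_pos: [491.2, -109.3, 257.3]
eef_rot: [-0.027, 1.0, 0.0, -0.0]
contact_force: [0.0, 0.7, 0.1]
gripper_width: -0.0
```

Emit:
{"fn": "drive_tool", "kwargs": {"targets": [{"fingers":0,"travel":[-0.0144,-0.0336,-0.00125],"turn":[0,0,0]},{"fingers":0,"travel":[-0.0144,-0.0336,-0.00125],"turn":[0,0,0]},{"fingers":0,"travel":[-0.0144,-0.0336,-0.00125],"turn":[0,0,0]},{"fingers":0,"travel":[0,0,0],"turn":[0,0,0]},{"fingers":0,"travel":[0,0,0],"turn":[0,0,0]},{"fingers":0,"travel":[0,0,0],"turn":[0,0,0]}]}}

```text
time_s: 2.65
tcp_pos: [539.1, -205.4, 260.6]
eef_rot: [-0.027, 1.0, 0.001, -0.001]
contact_force: [0.4, -0.2, 0.6]
gripper_width: -0.4
```

```bash
python3 - <<'E'
from plant import arm
import cv2,numpy as np,pickle
s=arm.observe();im=arm.snapshot("wrist")
pickle.dump(s,open("w1.pkl","wb"))
im=cv2.cvtColor(im,cv2.COLOR_RGB2BGR);cv2.imwrite("pics/w1.png",im);print(s["time_s"],s["tcp_pos"],s["eef_rot"],s["contact_force"])
cv2.imwrite("pics/w1s.png",cv2.resize(im,(784,588),interpolation=2))
E
```

```text
2.65 [ 539.13387238 -205.37600732  260.6487412 ] [-2.68848343e-02  9.99638242e-01  5.02506605e-04 -5.80846705e-04] [ 0.37960628 -0.19425343  0.57659416]
```

View pics/w1s.png

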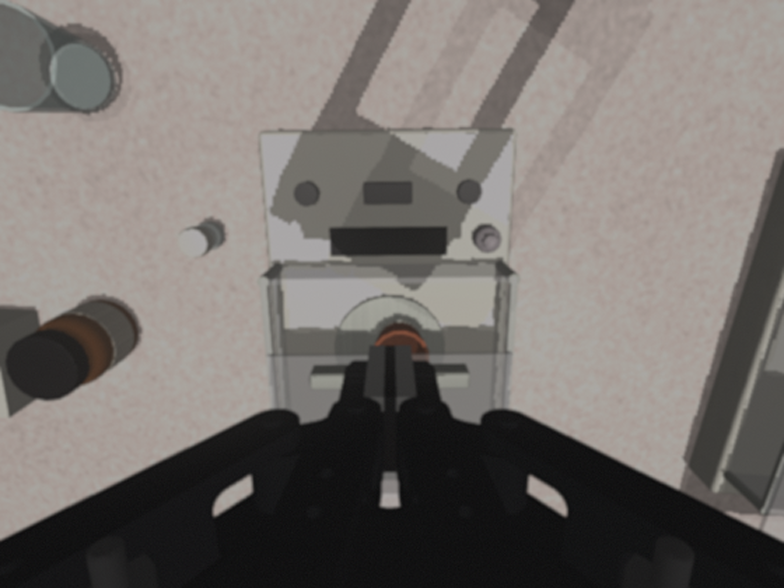

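```bash
cat > fitw.py <<'E'
import pickle,numpy as np,sys
from plant import arm
from scipy.optimize import least_squares
from scipy.spatial.transform import Rotation as R
s=pickle.load(open("w1.pkl","rb"));c=arm.get_calibration("wrist")
M=np.eye(4);M[:3,:3]=R.from_quat(s["eef_rot"]).as_matrix();M[:3,3]=s["tcp_pos"];W=np.linalg.inv(M@c["mount"])
L=np.array([(-105,60,56,469,190),(-105,0,56,388,191.5),(-105,-60,56,306,192.5),(-150,95,45,513,129),(-150,-95,45,261,131)])
def proj(p,b):
    x,y,a=p[:3];q=[x+b[0]*np.cos(a)-b[1]*np.sin(a),y+b[0]*np.sin(a)+b[1]*np.cos(a),b[2],1]
    h=c["mtx"]@(W@q)[:3];return h[:2]/h[2]
px=lambda u:(u+.5)/1.4-.5
f=least_squares(lambda p:np.ravel([proj(p,b)-px(b[3:]) for b in L]),[600,-200,0])
p=f.x;print(np.round(p,4),np.round(f.fun.reshape(-1,2),1).tolist())
for o in(0,45,50,55,60):
  print(o,[np.round((proj(p,(-38+o+d,55,z))+.5)*1.4-.5,1).tolist() for d,z in((-6,94),(-6,112),(6,112),(-12,94))])
for n,bx in(("tare",-105),("shut",-38)):print(n,p[0]+bx*np.cos(p[2]),p[1]+bx*np.sin(p[2]))
E
python3 fitw.py
python3 -c "
import cv2;a=cv2.imread('pics/w1.png')[235:290,205:350];cv2.imwrite('pics/w1c.png',cv2.resize(a,None,fx=5,fy=5,interpolation=2))"
```

```text
[ 5.989699e+02 -2.018700e+02  6.310000e-02] [[0.6, 1.3], [-0.3, 0.8], [-0.4, 0.7], [3.4, -1.3], [-3.3, -0.8]]
0 [[468.5, 286.2], [473.1, 293.6], [472.4, 311.1], [468.8, 277.8]]
45 [[466.3, 347.1], [470.5, 357.5], [469.9, 373.7], [466.6, 339.2]]
50 [[466.0, 353.6], [470.3, 364.3], [469.6, 380.4], [466.3, 345.8]]
55 [[465.8, 360.0], [470.0, 371.0], [469.3, 387.0], [466.1, 352.3]]
60 [[465.6, 366.4], [469.7, 377.7], [469.1, 393.5], [465.8, 358.7]]
tare 494.1787908426981 -208.48965204654772
shut 561.0455091364043 -204.26567469929202
```

View pics/w1c.png

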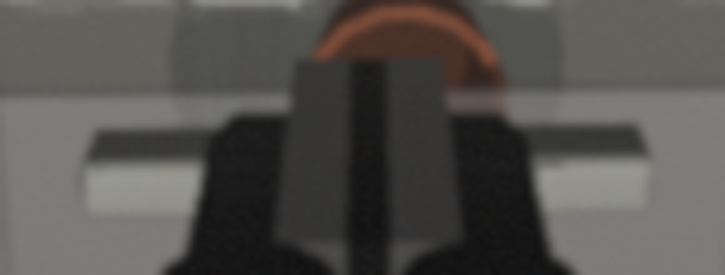

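Picture 7 puts the ridge's top-front edge at wrist row 267 and its top-rear edge at row 277. That gives an opening of about 56 mm and a ridge centre near (617, −201), in agreement with the scene and side fit. Next I go behind the ridge.

Emit:
{"fn": "drive_tool", "kwargs": {"targets": [{"fingers":0,"travel":[-0.0273,0,0],"turn":[0,0,0]},{"fingers":0,"travel":[-0.0273,0,0],"turn":[0,0,0]},{"fingers":0,"travel":[-0.0273,0,0],"turn":[0,0,0]},{"fingers":0,"travel":[-0.0273,0,0],"turn":[0,0,0]},{"fingers":0,"travel":[0,0,0.032],"turn":[0,0,0]},{"fingers":0,"travel":[0,0,0.032],"turn":[0,0,0]},{"fingers":0,"travel":[0,0,0.032],"turn":[0,0,0]},{"fingers":0,"travel":[0,0,0.02],"turn":[0,0,0]},{"fingers":0,"travel":[0,0,0.01],"turn":[0,0,0]},{"fingers":0,"travel":[0,0,0],"turn":[0,0,0]},{"fingers":0,"travel":[0,0,0],"turn":[0,0,0]}]}}

```text
time_s: 3.62
tcp_pos: [648.7, -199.0, 136.5]
eef_rot: [-0.028, 1.0, -0.0, 0.0]
contact_force: [0.1, -0.0, 1.0]
gripper_width: -0.1
```

```bash
python3 - <<'E'
from plant import arm
import cv2
im=cv2.cvtColor(arm.snapshot("side"),cv2.COLOR_RGB2BGR)[150:300,270:450]
cv2.imwrite("pics/s1.png",cv2.resize(im,None,fx=4,fy=4,interpolation=2))
E
```

```text
(no output)
```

View pics/s1.png

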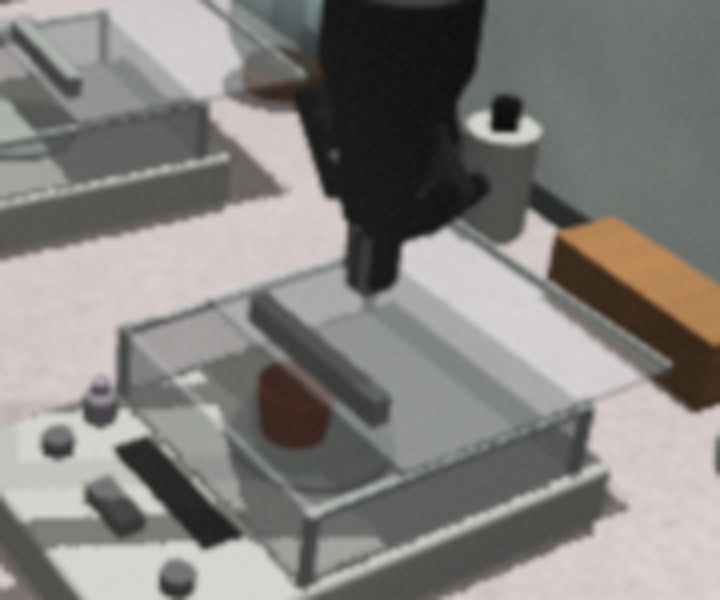

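Picture 8 shows the fingertips (around 375,285) hovering behind the ridge with clear space. Lowering to about z 102.

Emit:
{"fn": "drive_tool", "kwargs": {"targets": [{"fingers":0,"travel":[0,0,0.015],"turn":[0,0,0]},{"fingers":0,"travel":[0,0,0.008],"turn":[0,0,0]},{"fingers":0,"travel":[0,0,0.005],"turn":[0,0,0]},{"fingers":0,"travel":[0,0,0.003],"turn":[0,0,0]},{"fingers":0,"travel":[0,0,0.002],"turn":[0,0,0]},{"fingers":0,"travel":[0,0,0],"turn":[0,0,0]},{"fingers":0,"travel":[0,0,0],"turn":[0,0,0]}]}}

```text
time_s: 4.25
tcp_pos: [648.6, -199.8, 102.4]
eef_rot: [-0.027, 1.0, -0.0, 0.0]
contact_force: [-0.7, 0.2, 0.2]
gripper_width: -0.1
```

Emit:
{"fn": "drive_tool", "kwargs": {"targets": [{"fingers":0,"travel":[0.002,0,0],"turn":[0,0,0]},{"fingers":0,"travel":[0.002,0,0],"turn":[0,0,0]},{"fingers":0,"travel":[0.002,0,0],"turn":[0,0,0]},{"fingers":0,"travel":[0.002,0,0],"turn":[0,0,0]},{"fingers":0,"travel":[0.002,0,0],"turn":[0,0,0]},{"fingers":0,"travel":[0.002,0,0],"turn":[0,0,0]},{"fingers":0,"travel":[0.002,0,0],"turn":[0,0,0]},{"fingers":0,"travel":[0.002,0,0],"turn":[0,0,0]},{"fingers":0,"travel":[0.002,0,0],"turn":[0,0,0]},{"fingers":0,"travel":[0.002,0,0],"turn":[0,0,0]},{"fingers":0,"travel":[0.002,0,0],"turn":[0,0,0]},{"fingers":0,"travel":[0.002,0,0],"turn":[0,0,0]}]}}

```text
time_s: 5.25
tcp_pos: [624.5, -201.1, 102.4]
eef_rot: [-0.027, 1.0, -0.0, 0.0]
contact_force: [1.9, -0.3, -0.6]
gripper_width: -0.1
```

Emit:
{"fn": "drive_tool", "kwargs": {"targets": [{"fingers":0,"travel":[0.0025,0,0],"turn":[0,0,0]},{"fingers":0,"travel":[0.0025,0,0],"turn":[0,0,0]},{"fingers":0,"travel":[0.0025,0,0],"turn":[0,0,0]},{"fingers":0,"travel":[0.0025,0,0],"turn":[0,0,0]},{"fingers":0,"travel":[0.0025,0,0],"turn":[0,0,0]},{"fingers":0,"travel":[0.0025,0,0],"turn":[0,0,0]},{"fingers":0,"travel":[0.0025,0,0],"turn":[0,0,0]},{"fingers":0,"travel":[0.0025,0,0],"turn":[0,0,0]},{"fingers":0,"travel":[0.0025,0,0],"turn":[0,0,0]},{"fingers":0,"travel":[0.0025,0,0],"turn":[0,0,0]},{"fingers":0,"travel":[0.0025,0,0],"turn":[0,0,0]},{"fingers":0,"travel":[0.0025,0,0],"turn":[0,0,0]}]}}

```text
time_s: 6.25
tcp_pos: [594.4, -202.7, 102.4]
eef_rot: [-0.027, 1.0, -0.0, 0.0]
contact_force: [2.1, -1.7, 0.7]
gripper_width: -0.1
```

Emit:
{"fn": "drive_tool", "kwargs": {"targets": [{"fingers":0,"travel":[0.001,0,0],"turn":[0,0,0]},{"fingers":0,"travel":[0.001,0,0],"turn":[0,0,0]},{"fingers":0,"travel":[0.001,0,0],"turn":[0,0,0]},{"fingers":0,"travel":[0.001,0,0],"turn":[0,0,0]},{"fingers":0,"travel":[0.001,0,0],"turn":[0,0,0]},{"fingers":0,"travel":[0.001,0,0],"turn":[0,0,0]},{"fingers":0,"travel":[0.001,0,0],"turn":[0,0,0]},{"fingers":0,"travel":[0.001,0,0],"turn":[0,0,0]},{"fingers":0,"travel":[0.001,0,0],"turn":[0,0,0]},{"fingers":0,"travel":[0.001,0,0],"turn":[0,0,0]},{"fingers":0,"travel":[0.001,0,0],"turn":[0,0,0]},{"fingers":0,"travel":[0.001,0,0],"turn":[0,0,0]}]}}

```text
time_s: 7.25
tcp_pos: [582.5, -203.3, 102.3]
eef_rot: [-0.027, 1.0, 0.0, 0.0]
contact_force: [1.5, -1.5, -0.3]
gripper_width: -0.0
```

Emit:
{"fn": "drive_tool", "kwargs": {"targets": [{"fingers":0,"travel":[0.001,0,0],"turn":[0,0,0]},{"fingers":0,"travel":[0.001,0,0],"turn":[0,0,0]},{"fingers":0,"travel":[0.001,0,0],"turn":[0,0,0]}]}}

```text
time_s: 7.5
tcp_pos: [579.5, -203.5, 102.3]
eef_rot: [-0.027, 1.0, -0.0, 0.0]
contact_force: [1.2, -0.8, 0.8]
gripper_width: -0.2
```

Emit:
{"fn": "drive_tool", "kwargs": {"targets": [{"fingers":0,"travel":[0.001,0,0],"turn":[0,0,0]},{"fingers":0,"travel":[0.001,0,0],"turn":[0,0,0]}]}}

```text
time_s: 7.67
tcp_pos: [579.1, -203.5, 102.5]
eef_rot: [-0.027, 1.0, -0.0, 0.002]
contact_force: [13.8, -1.1, -7.9]
gripper_width: 0.1
```

Emit:
{"fn": "drive_tool", "kwargs": {"targets": [{"fingers":0,"travel":[0.001,0,0],"turn":[0,0,0]},{"fingers":0,"travel":[0,0,0],"turn":[0,0,0]}]}}

```text
time_s: 7.83
tcp_pos: [579.1, -203.5, 102.5]
eef_rot: [-0.027, 1.0, -0.0, 0.003]
contact_force: [14.9, -0.9, -7.9]
gripper_width: -0.3
```

```bash
python3 - <<'E'
from plant import arm
import cv2,numpy as np
s=arm.observe();im=cv2.cvtColor(arm.snapshot("side"),cv2.COLOR_RGB2BGR)[150:300,260:450]
cv2.imwrite("pics/s2.png",cv2.resize(im,None,fx=4,fy=4,interpolation=2))
print(s["tcp_pos"],s["contact_force"],s["torque"],s["joint_pos"],s["eef_rot"])
E
```

```text
[ 579.06205553 -203.51313818  102.52450405] [14.90988806 -0.94447308 -7.90906132] [-0.24043211 -2.53875858 -0.00540941] [-4.22639639e-01  2.55015439e-01  1.58765225e+00  2.01654432e-03
  1.29359744e+00 -2.04850154e+00] [-2.72559609e-02  9.99624467e-01 -2.85233499e-04  2.82066464e-03]
```

View pics/s2.png

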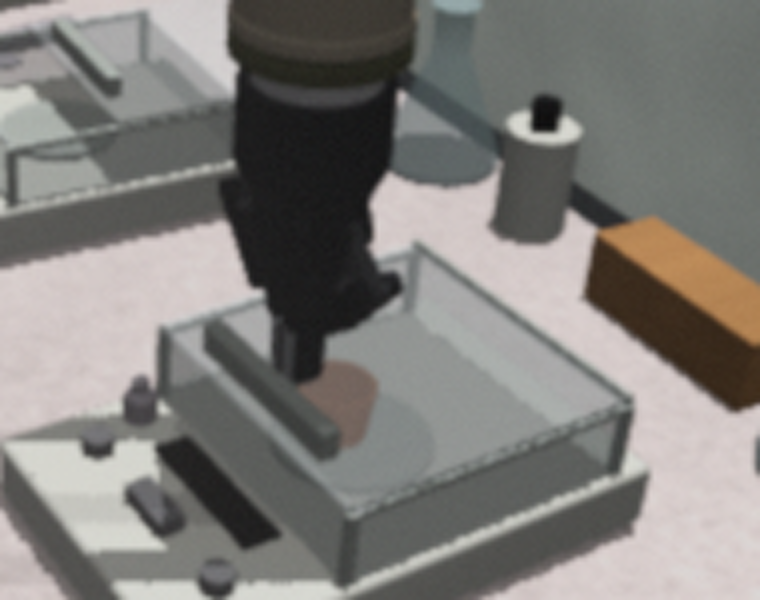

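Picture 9 shows the lid plate flush with the shield's front and back rims, and the force rose sharply at the stop, so the lid is shut. I'll hold briefly, back off, lift and go over the tare bar, expected near (496, −208.5).

Emit:
{"fn": "drive_tool", "kwargs": {"targets": [{"fingers":0,"travel":[0,0,0],"turn":[0,0,0]},{"fingers":0,"travel":[0,0,0],"turn":[0,0,0]},{"fingers":0,"travel":[-0.003,0,0],"turn":[0,0,0]},{"fingers":0,"travel":[-0.006,0,0],"turn":[0,0,0]},{"fingers":0,"travel":[-0.013,0,0],"turn":[0,0,0]},{"fingers":0,"travel":[0,0,-0.02],"turn":[0,0,0]},{"fingers":0,"travel":[0,0,-0.02],"turn":[0,0,0]},{"fingers":0,"travel":[0,0,-0.02],"turn":[0,0,0]},{"fingers":0,"travel":[0.034,0,0],"turn":[0,0,0]},{"fingers":0,"travel":[0.034,0,0],"turn":[0,0,0]},{"fingers":0,"travel":[0.034,0,0],"turn":[0,0,0]},{"fingers":0,"travel":[0,0,0],"turn":[0,0,0]}]}}

```text
time_s: 8.88
tcp_pos: [490.4, -206.9, 159.6]
eef_rot: [-0.027, 1.0, 0.001, -0.004]
contact_force: [-0.8, -0.0, -1.1]
gripper_width: -0.2
```

Emit:
{"fn": "drive_tool", "kwargs": {"targets": [{"fingers":0,"travel":[0,0,0.03],"turn":[0,0,0]},{"fingers":0,"travel":[0,0,0.03],"turn":[0,0,0]},{"fingers":0,"travel":[0,0,0.02],"turn":[0,0,0]},{"fingers":0,"travel":[0,0,0],"turn":[0,0,0]},{"fingers":0,"travel":[0,0,0],"turn":[0,0,0]}]}}

```text
time_s: 9.3
tcp_pos: [495.7, -207.3, 81.2]
eef_rot: [-0.027, 1.0, 0.001, -0.002]
contact_force: [-0.0, -0.0, 0.7]
gripper_width: 0.0
```

```bash
python3 - <<'E'
from plant import arm
import cv2,numpy as np
s=arm.observe();im=cv2.cvtColor(arm.snapshot("side"),cv2.COLOR_RGB2BGR)[170:320,255:445]
cv2.imwrite("pics/s3.png",cv2.resize(im,None,fx=4,fy=4,interpolation=2))
print(s["tcp_pos"],s["contact_force"])
E
```

```text
[ 495.69022639 -207.29378762   81.23394694] [-0.03923367 -0.0150996   0.67547122]
```

View pics/s3.png

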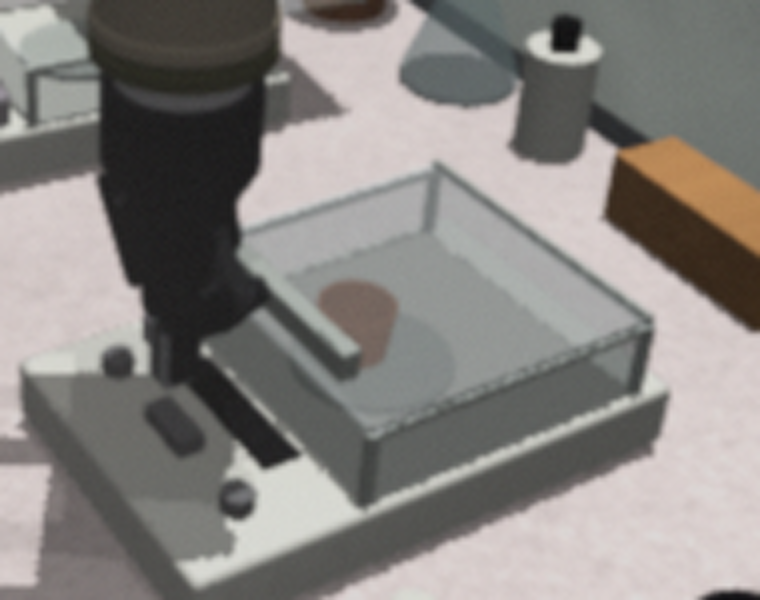

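Picture 10 shows the lid still shut after release and the fingertips (around 173,380) directly above the tare bar (around 174,425). Lowering gently.

Emit:
{"fn": "drive_tool", "kwargs": {"targets": [{"fingers":0,"travel":[0,0,0.01],"turn":[0,0,0]},{"fingers":0,"travel":[0,0,0.006],"turn":[0,0,0]},{"fingers":0,"travel":[0,0,0.004],"turn":[0,0,0]},{"fingers":0,"travel":[0,0,0.002],"turn":[0,0,0]},{"fingers":0,"travel":[0,0,0.001],"turn":[0,0,0]},{"fingers":0,"travel":[0,0,0.001],"turn":[0,0,0]},{"fingers":0,"travel":[0,0,0.001],"turn":[0,0,0]},{"fingers":0,"travel":[0,0,0.001],"turn":[0,0,0]}]}}

```text
time_s: 10.02
tcp_pos: [497.0, -208.1, 56.5]
eef_rot: [-0.027, 1.0, -0.0, 0.0]
contact_force: [0.6, 0.3, -0.8]
gripper_width: 0.0
```

Emit:
{"fn": "drive_tool", "kwargs": {"targets": [{"fingers":0,"travel":[0,0,0.001],"turn":[0,0,0]},{"fingers":0,"travel":[0,0,0.001],"turn":[0,0,0]},{"fingers":0,"travel":[0,0,0.001],"turn":[0,0,0]}]}}

```text
time_s: 10.27
tcp_pos: [496.9, -208.1, 53.5]
eef_rot: [-0.027, 1.0, -0.0, 0.0]
contact_force: [-0.6, 0.5, 2.9]
gripper_width: -0.1
```

Emit:
{"fn": "drive_tool", "kwargs": {"targets": [{"fingers":0,"travel":[0,0,0.001],"turn":[0,0,0]},{"fingers":0,"travel":[0,0,0.001],"turn":[0,0,0]},{"fingers":0,"travel":[0,0,0.001],"turn":[0,0,0]}]}}

```text
time_s: 10.52
tcp_pos: [497.0, -208.1, 50.5]
eef_rot: [-0.027, 1.0, -0.0, 0.0]
contact_force: [-1.1, 1.1, 4.6]
gripper_width: -0.1
```

Emit:
{"fn": "drive_tool", "kwargs": {"targets": [{"fingers":0,"travel":[0,0,0.0008],"turn":[0,0,0]},{"fingers":0,"travel":[0,0,0],"turn":[0,0,0]},{"fingers":0,"travel":[0,0,0],"turn":[0,0,0]}]}}

```text
time_s: 10.77
tcp_pos: [497.0, -208.1, 50.0]
eef_rot: [-0.027, 1.0, -0.0, 0.0]
contact_force: [-2.5, 0.7, 7.3]
gripper_width: 0.2
```

The force reached 7.3 N at z 50.0, so the key is on its stop. I held it for about 0.25 s and am lifting off now.

Emit:
{"fn": "drive_tool", "kwargs": {"targets": [{"fingers":0,"travel":[0,0,0],"turn":[0,0,0]},{"fingers":0,"travel":[0,0,-0.003],"turn":[0,0,0]},{"fingers":0,"travel":[0,0,-0.006],"turn":[0,0,0]},{"fingers":0,"travel":[0,0,-0.015],"turn":[0,0,0]},{"fingers":0,"travel":[0,0,-0.035],"turn":[0,0,0]},{"fingers":0,"travel":[0,0,-0.04],"turn":[0,0,0]},{"fingers":0,"travel":[0,0,-0.04],"turn":[0,0,0]},{"fingers":0,"travel":[0,0,-0.04],"turn":[0,0,0]},{"fingers":0,"travel":[0,0,-0.03],"turn":[0,0,0]},{"fingers":0,"travel":[0,0,0],"turn":[0,0,0]},{"fingers":0,"travel":[0,0,0],"turn":[0,0,0]},{"fingers":0,"travel":[0,0,0],"turn":[0,0,0]}]}}

```text
time_s: 11.77
tcp_pos: [496.4, -207.8, 257.7]
eef_rot: [-0.027, 1.0, 0.0, -0.0]
contact_force: [0.1, -0.6, -1.1]
gripper_width: 0.1
```

```bash
python3 - <<'E'
from plant import arm
import cv2,numpy as np
s=arm.observe();im=cv2.cvtColor(arm.snapshot("side"),cv2.COLOR_RGB2BGR)[130:330,200:450]
cv2.imwrite("pics/s4.png",cv2.resize(im,None,fx=3,fy=3,interpolation=2))
print(s["time_s"],s["tcp_pos"],s["contact_force"])
E
```

```text
11.7667 [ 496.38388839 -207.81430327  257.74265471] [ 0.09675788 -0.59057617 -1.10242354]
```

View pics/s4.png

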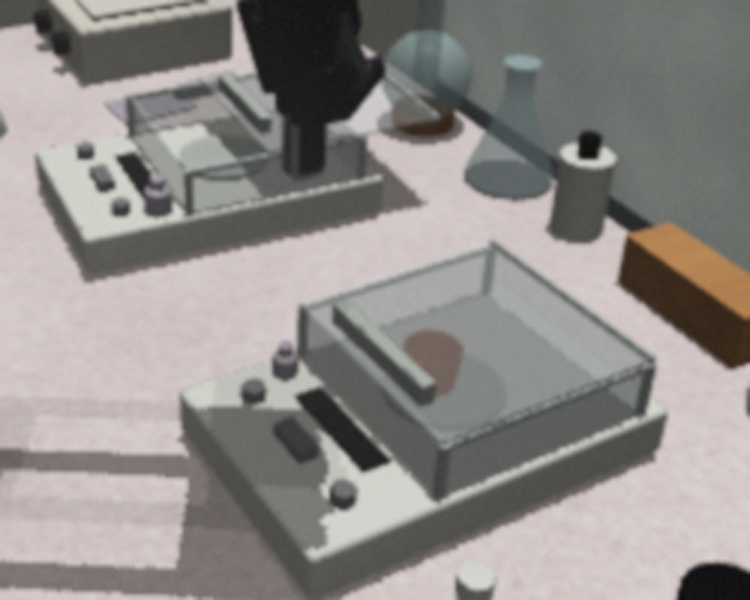

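Picture 11 shows the lid shut, the tare key up, and the crucible and weight in place. One numeric check on the ridge position before hand-in: its top centre is at about (384,346) in the crop, which is side pixel (327.8,245.2).

```bash
python3 - <<'E'
from plant import arm
import numpy as np
c=arm.get_calibration("side");W=np.linalg.inv(c["T"])
x,y,a=598.9,-205.3,.052  # side-only fit
for o in(0,4,8,54):
    b=-38+o;h=c["mtx"]@(W@[x+b*np.cos(a),y+b*np.sin(a),112,1])[:3];print(o,np.round(h[:2]/h[2],1))
E
```

```text
0 [327.5 243.7]
4 [329.2 243.1]
8 [330.8 242.6]
54 [349.2 236.5]
```

```bash
python3 -c "
from plant import arm
print(arm.hand_in())"
```

```text
the job is handed in; nothing more can be done
None
```

I shut the lid of the loaded balance (the right-hand one, with the crucible) by its ridge. I then pressed its tare bar fully down for about 0.3 s, released it, lifted clear and handed in at about 12 s. `hand_in` gives no verdict, so the result rests on these checks:

- **Lid:** it met the stop at about 15 N, under the 25 N limit. In the last picture the ridge is at about 0 mm open, to within roughly 1–2 mm, and the plate is flush with the shield rims.
- **Tare key:** it was pressed to z 50.0 mm at 7.3 N, against 5 N at full travel, and the last picture shows it back up.
- **Surroundings:** the crucible, the small weight, the round keys and the empty balance look unmoved. The robot was clear of everything, about 258 mm up. The jar, beaker, vial and spatula were not fully in that last crop, but the arm never went near them.

- **Disagreements:** the balance's x position came out 8 mm apart between cameras (599 mm from side and wrist, 607 mm from scene). The lid contact suggested about 600 mm, and I pressed at x 497 mm. At the stop the tool position moved only about 0.4 mm, less than the rubber's stated give.
- **Refused call:** my first move calls were refused whole for missing keys, so nothing moved.

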